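# Slide open the sloping pen box and take out the pen

## Robot

A 6-joint arm with a two-finger parallel gripper is mounted at the origin on a cart in front of the work surface, level with it; the furniture and walls round the work are solid. World frame = base frame: x ahead of the robot, y to its left, z up, the work surface at z = 0. Lengths are in m, angles in degrees, forces in N, time in s.
With the tool pointing down it reaches from about 0.325 to 0.85 m from the base axis. Payload 15.5 kg.
Tool frame: the origin (TCP) lies midway between the tips of the shut fingers; the grasp point (between the pads) lies 19 mm behind it; z points along the fingers, y is the line along which they close (so a half turn about z gives the same grasp; the last joint's range is limited). The gripper opens to 91 mm and grips with 3 to 60 N. Pads are 32 mm wide; open, the fingers measure 118 mm over their backs; the gripper's body (76 mm by 178 mm) begins 60 mm behind the grasp point.
Start: joints at [66.893, 28.281, 77.091, -0, 74.628, -5.472], TCP at [0.189, 0.596, 0.214] pointing down, gripper open.
Joint ranges: [-166.48, 166.48], [-47.26, 123.95], [12.59, 153.08], [-70.14, 250.14], [6.76, 159.57], [-176.63, 176.63]. Speed limits (degrees/s): [108.29, 108.29, 147.25, 172.46, 172.46, 172.46].

## Interface

Orientations are given as a 3x3 rotation matrix whose columns are the frame's x, y, z axes.
In Python, from cell import arm gives the robot as it stands.
- The arm moves only by the tool play_rows, never from a script. Its argument "rows" is one flat list of numbers, 6 for each row, row after row: the shift along the tool's x, y, z each as a share of 2.5 cm, from -1 to 1, then the turn, a rotation vector about the tool's x, y, z each as a share of 0.15 rad, from -1 to 1. A call has 1 to 10 rows; each row shifts and turns the commanded pose from where the row before left it, along the tool's axes as they then stand; what a row does not reach is not made up. A row lasts 1/8 s, in which the tool goes at most 62.5 mm and 10.7 degrees, less where a joint would pass 70% of its speed; a pose out of reach is approached as far as the arm can. A call with a number of a shift or a turn outside -1 to 1 is refused whole. A call with a gripper value outside its range is refused whole. "claw" is the opening, from 0 (shut) to 1 (fully open), set as the call begins (left out, the last holds). The fingers move at their own pace and stop on an object; "grip_force" is the grip in N (left out, the last holds). Time passes only in rows, so rows that do not move let the fingers close. It gives the time, the measured TCP pose, the force, the opening and the grip force at its end, in the units of the state.
- arm.read_state(): the state, without advancing time (a new reading comes with each control period).
- arm.snapshot(name): name is "scene" or "side" or "wrist"; returns a dict with "pixels" (384x512x3 uint8, red, green, blue), "intrinsics" (3x3 intrinsics, pixels), "R" (3x3) and "t" (3): a world point X has camera coordinates R X + t; the wrist camera has in their place "hand_eye" (4x4, takes a point from camera to tool coordinates, whose origin is the TCP and whose axes are the flange's). Camera axes: x right, y down, z forward; pixel columns grow to the right and rows downward; lengths in m; the calibration is good to about 2 mm. A picture is of the moment at which its call begins: read the wrist's pose just before it. There is no depth.
- arm.finish_job(): hands the job in; it is judged then, once.
The state is a dict: "clock": time; "q": joint angles; "qd": joint speeds; "tau": joint torques, N m; "tcp_pos": TCP position; "orientation": TCP orientation; "wrist_force": force on the tool from outside, world axes, zero at the start; "ft_torque": the same for the moment, N m; "gripper_width": finger opening in m; "finger_force": force on a finger pad.
Only numpy, scipy, OpenCV 4.12 (cv2) and the standard library are available. Lean on these libraries where they do the work, as an engineer would, in place of code of your own. Each camera call takes 0.05 s, during which the arm holds its last target. There are 200 camera calls.

## Task

Open the sloping wooden pen box: slide its lid along the grooves, without forcing it, until you can draw it right out in the gripper, and lay the lid flat on the bare desk, thumb pocket up. Then take the black pen out of the box and lay it on the middle of the blue notebook to the right of the box. Leave the other things on the desk where they are.

Things in the scene. Friction and masses are not known exactly. Their poses are not given: they have to be found in the camera images.
- pen_box: Wooden box, 176 long, tilted 25 degrees, on a black wire stand fixed to the desk. Origin on the desk below the box's middle; this frame stands upright (z up), only its yaw varies. The length runs along y, level; the box is tilted about y so that its top faces up and to the robot: top's normal (-0.423, 0, 0.906), up the slope (0.906, 0, 0.423) in this frame. Low edge 60 above the desk.
- box_floor (a point): Fixed to pen_box at (0, 0, 85): centre of the box's underside. From here, across the slope and along the normal: outside 84 wide, 51 high; inside 60 wide, 160 long, blue floor 7 up. Two dark cross rests at y = -46 and +46 (8 thick) carry the pen 14 up, in notches 15 wide and 7 deep.
- box_mouth (a point): Fixed to pen_box: middle of the top of the low (36 high) end wall at its +y end, 88 from the middle, on the plane on which the lid's underside slides. The lid comes out here, towards +y, and only here: the -y end is closed. Its grooves in the two long walls, 69 across and 10 high, lie under lips 5 thick that leave 60 free between them.
- lid: Pale wooden lid, 66 wide (x) x 166 long (y) x 8 thick (z), 50 to 100 g, loose in the grooves: 3 play sideways, 2 in height. Origin: centre of its underside; z out of its top, +y towards the mouth, x up the slope. Starts with its origin at y = 4 to 12 of pen_box; clear of the grooves from y = 171; tips over only past y = 88. Only where it sticks out of the mouth can its long edges be gripped.
- thumb_pocket (a point): Centre of the floor of the lid's dark thumb pocket: a recess in its top, 36 long (lid y) x 40 wide (lid x), 5.5 deep, floor 2.5 above the lid's underside, centred at lid y = -30. The lid's top lies 7 below the top of the box's lips. A shut fingertip set on the floor can push the lid along by the pocket's end wall.
- pen: Black click pen, 145 long (y) x 12 wide (x) x 9 thick (z), about 20 g. Origin: centre of its underside. It starts under the lid in the notches of the two rests, along the box and tilted like it, 14 up from the box's underside, within 5 of the middle along y; 24 free on either side of it between the rests.
- bare_patch (a point): Fixed point on the desk top, front left: the middle of a bare stretch of desk at least 220 (y) x 100 (x), with room for the lid along y.
- notebook: Dark blue spiral notebook lying loose on the desk, to the right of the box and nearer the robot (not the other one at the far right end of the desk); 148 (x) x 109 (y), its cover 11 above the desk. Origin at the centre of its underside.
- mug: Bystander: white mug with a blue pattern, 82 x 117 x 91. Origin at the centre of its underside.
- glue_stick: Bystander: red and white glue stick standing upright, 27 across, 88 high. Origin at the centre of its underside.
- tape_measure: Bystander: dark pocket tape measure, 56 x 60 x 31. Origin at the centre of its underside.
- sticky_notes: Bystander: yellow pad of sticky notes, 76 x 77 x 13. Origin at the centre of its underside.
- watercolour_tin: Bystander: black watercolour tin, 71 x 127 x 21. Origin at the centre of its underside.
- paint_tube: Bystander: white paint tube with a blue cap, lying, 33 x 126 x 22. Origin at the centre of its underside.
- pencil: Bystander: green pencil, lying, 118 long, 7 thick. Origin at the centre of its underside.

How it is judged:
By the outcome, as a careful person would: the job done as asked, in the order asked, and still so for the second after the job is handed in, with the robot touching nothing.
It also fails if it takes over 72 s, if anything falls off the work surface, if the arm or the gripper's body presses on something with over 40 N, if the wrist force passes 120 N, or if a joint passes its speed limit or range.

## Working session

There is one attempt and no reset: what is moved stays moved. The work goes in short steps, Python scripts to look and compute and a tool call to move; the robot and the scene stay as the last step left them, time stands still between calls to the robot, and variables do not carry over. Pictures are saved under pics/ and viewed, at most 10 in all, crops included, and the job is handed in when it is done.

Besides the shell and the picture viewer there is one more tool, called after "Emit:" as a command line: name --argument value ..., lists and objects as JSON in quotes. play_rows: Moves the arm, as the interface text tells. Shift numbers are shares of 2.5 cm and turn numbers shares of 0.15 rad, none past 1 either way. Its arguments: {"type":"object","properties":{"rows":{"type":"array","items":{"type":"number"}},"claw":{"type":"number"},"grip_force":{"type":"number"}},"required":["rows"]}

```bash
mkdir -p pics; ls
python3 - <<'E'
from cell import arm
import cv2,numpy as np
for n in ("scene","side","wrist"):
    s=arm.read_state();d=arm.snapshot(n)
    cv2.imwrite(f"pics/{n}0.png",d["pixels"][:,:,::-1])
    print(n,d["intrinsics"].tolist(),{k:np.round(d[k],4).tolist() for k in d if k in("R","t","hand_eye")})
print(s)
E
```

```text
pics
scene [[416.14509525192807, 0.0, 262.1612768720552], [0.0, 416.14509525192807, 187.40052665461903], [0.0, 0.0, 1.0]] {'R': [[0.5928, -0.8052, 0.0143], [-0.5682, -0.4307, -0.7012], [0.5708, 0.4075, -0.7128]], 't': [-0.3028, 0.3876, 0.9177]}
side [[489.4774300646091, 0.0, 260.6895339651836], [0.0, 489.4774300646091, 197.4150131591469], [0.0, 0.0, 1.0]] {'R': [[-0.9656, -0.2595, -0.0141], [-0.1452, 0.5837, -0.7989], [0.2155, -0.7694, -0.6013]], 't': [0.5479, 0.1272, 1.7439]}
wrist [[297.19544529963156, 0.0, 258.82894868322927], [0.0, 297.19544529963156, 190.16825880961514], [0.0, 0.0, 1.0]] {'hand_eye': [[-0.0004, -0.9595, -0.2816, 0.0794], [1.0, -0.0006, 0.0005, 0.0005], [-0.0007, -0.2816, 0.9595, -0.1708], [0.0, 0.0, 0.0, 1.0]]}
{'clock': 0.1, 'q': array([ 6.68935991e+01,  2.83107178e+01,  7.71214560e+01,  9.14453891e-06,
        7.46271150e+01, -5.47258404e+00]), 'qd': array([-0.05165154, -0.14357329,  0.02115415,  0.08915944,  0.06186817,
        0.07329121]), 'tau': array([ 6.46547596e-05, -8.80229759e+01, -3.82545698e+01,  7.04919454e-02,
        4.81653423e-02, -1.14360748e-04]), 'tcp_pos': array([0.18921492, 0.59534141, 0.21341703]), 'orientation': array([[-9.53012005e-01,  3.02932257e-01, -4.06231941e-04],
       [ 3.02932514e-01,  9.53011535e-01, -9.51710562e-04],
       [ 9.88398972e-05, -1.03005245e-03, -9.99999465e-01]]), 'wrist_force': array([-0.19725893,  0.31432901, -0.4607139 ]), 'ft_torque': array([ 0.00953816, -0.01450653,  0.01529293]), 'finger_force': 0.0, 'gripper_width': 0.09130212447889288}
```

Run:
```python
import cv2,numpy as np
for n in("scene","side"):
    cv2.imwrite(f"pics/{n}0b.png",cv2.resize(cv2.imread(f"pics/{n}0.png"),(800,600),interpolation=cv2.INTER_CUBIC))
```

```text
(no output)
```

View pics/scene0b.png

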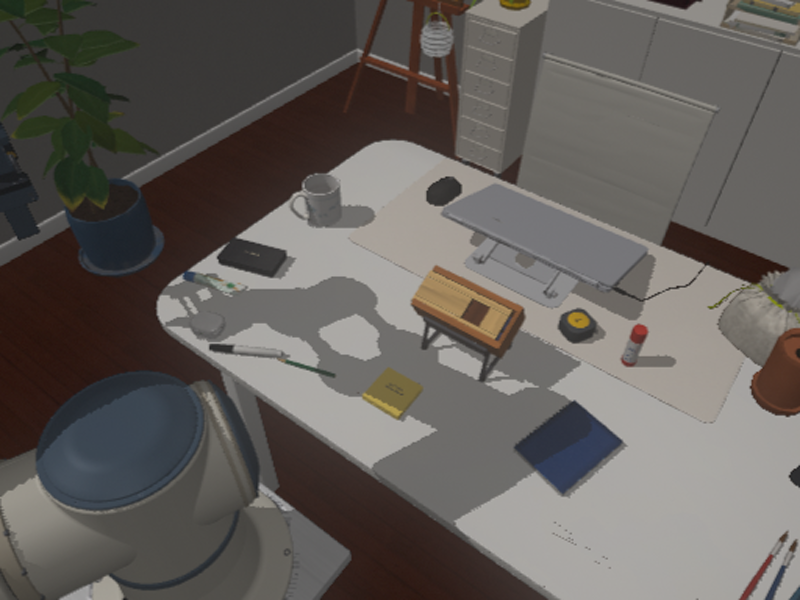

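View pics/side0b.png

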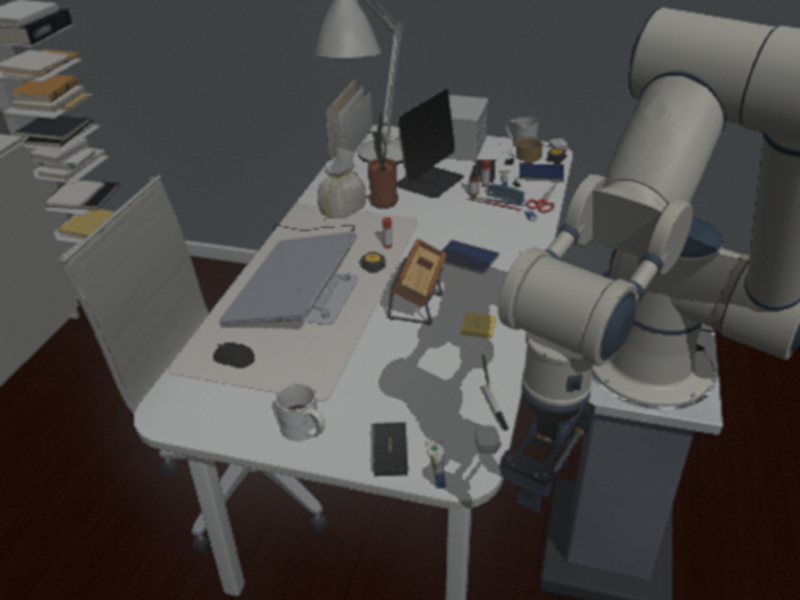

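Run:
```python
import cv2,numpy as np
a=cv2.imread("pics/scene0.png")[162:252,255:345]; b=cv2.imread("pics/side0.png")[145:215,240:300]
a=cv2.resize(a,(450,450),interpolation=cv2.INTER_CUBIC);b=cv2.resize(b,(350,408),interpolation=cv2.INTER_CUBIC)
c=np.zeros((450,800,3),np.uint8);c[:,:450]=a;c[:408,450:]=b
cv2.imwrite("pics/crop1.png",np.clip(c*1.6,0,255).astype(np.uint8))
```

```text
(no output)
```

View pics/crop1.png

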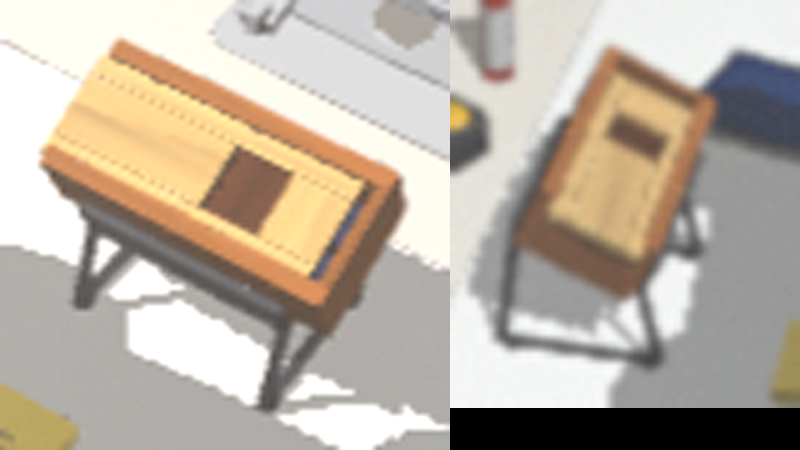

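```bash
cat > h.py <<'E'
import numpy as np,cv2
from scipy.optimize import least_squares
from scipy.spatial.transform import Rotation as Ro
K={"scene":np.array([[416.145,0,262.161],[0,416.145,187.4],[0,0,1]]),"side":np.array([[489.477,0,260.69],[0,489.477,197.415],[0,0,1]])}
RT={"scene":(np.array([[0.5928,-0.8052,0.0143],[-0.5682,-0.4307,-0.7012],[0.5708,0.4075,-0.7128]]),np.array([-0.3028,0.3876,0.9177])),
"side":(np.array([[-0.9656,-0.2595,-0.0141],[-0.1452,0.5837,-0.7989],[0.2155,-0.7694,-0.6013]]),np.array([0.5479,0.1272,1.7439]))}
def proj(c,X):
    R,t=RT[c];p=K[c]@(R@np.asarray(X)+t);return p[:2]/p[2]
def onz(c,uv,z):
    R,t=RT[c];d=R.T@np.linalg.inv(K[c])@np.array([uv[0],uv[1],1]);o=-R.T@t
    return o+d*(z-o[2])/d[2]
N=np.array([-0.4226,0,0.9063]);U=np.array([0.9063,0,0.4226]);Y=np.array([0,1.,0])
def box(p,u,y,n):  # p=(x,y,yaw,dz); u up slope,y,n above underside
    return np.array([p[0],p[1],p[3]])+Ro.from_euler('z',p[2]).apply(u*U+y*Y+n*N+np.array([0,0,.085]))
E
python3 - <<'E'
from h import *
obs=[("scene",255+a/5,162+b/5,u,y) for a,b,u,y in [(322,303,-.042,-.088),(402,178,.042,-.088),(118,40,.042,.088),(42,155,-.042,.088)]]
obs+=[("side",(a-450)/5.833+240,b/5.833+145,u,y) for a,b,u,y in [(612,45,.042,-.088),(715,97,-.042,-.088)]]
def f(p,z=True): return np.concatenate([proj(c,box([*p[:3],p[3] if z else 0],u,y,.051))-[a,b] for c,a,b,u,y in obs])
for z in(True,False):
    r=least_squares(f,[.6,0,0,0],args=(z,));print(r.x.round(4),r.fun.round(1))
p=r.x; p[3]=0
def g(q): 
    out=[]
    for c,a,b in[("scene",255+246/5,162+190/5),("side",(638-450)/5.833+240,137/5.833+145)]:
        out.append(proj(c,box(p,q[0],q[1],.0415))-[a,b])
    return np.concatenate(out)
r2=least_squares(g,[0,0]);print("pocket u,y",r2.x,r2.fun.round(1))
for n,uv,z in [("nb",(573,402),.011),("nb",(622,442),.011),("nb",(567,492),.011),("nb",(515,447),.011),("pencil",(282,357),0),("pencil",(335,375),0),("marker",(210,347),0),("marker",(280,355),0),("sticky",(365,393),.01),("sticky",(395,415),.01),("sticky",(422,380),.01),("sticky",(388,369),.01),("tube",(185,275),0),("tube",(245,290),0),("tin",(288,260),.01),("tin",(278,274),.01),("tin",(220,258),.02),("mug",(325,222),0),("mat",(350,240),0),("mat",(412,270),0),("grey",(208,325),0),("edge",(160,300),0),("edge",(230,370),0),("edge",(372,468),0),("tape",(577,325),.02),("glue",(630,360),0)]:
    print(n,onz("scene",(uv[0]*.64,uv[1]*.64),z).round(3)[:2])
E
```

```text
[ 0.5716 -0.0874  0.0046 -0.0007] [-0.6  1.4 -0.  -0.6  0.7 -0.9 -0.6  0.9 -1.2 -1.  -0.   0.2]
[ 0.5712 -0.0875  0.0054  0.    ] [-0.6  1.3 -0.  -0.7  0.6 -1.  -0.6  0.9 -1.1 -1.2  0.1  0. ]
pocket u,y [-0.00273175 -0.01799412] [-0.2  0.5 -0.7 -0.3]
nb [ 0.57  -0.303]
nb [ 0.547 -0.403]
nb [ 0.413 -0.371]
nb [ 0.434 -0.267]
pencil [0.348 0.169]
pencil [0.375 0.065]
marker [0.285 0.291]
marker [0.349 0.175]
sticky [ 0.371 -0.007]
sticky [ 0.367 -0.075]
sticky [ 0.453 -0.069]
sticky [ 0.436 -0.007]
tube [0.384 0.478]
tube [0.428 0.349]
tin [0.537 0.334]
tin [0.494 0.321]
tin [0.45  0.441]
mug [0.686 0.364]
mat [0.672 0.28 ]
mat [0.677 0.116]
grey [0.32  0.336]
edge [0.308 0.461]
edge [0.271 0.222]
edge [ 0.271 -0.102]
tape [ 0.727 -0.232]
glue [ 0.726 -0.343]
```

```bash
cat >> h.py <<'E'
P=np.array([0.5712,-0.0875,0.0054,0.0])
def axes(p): 
    A=Ro.from_euler('z',p[2]).as_matrix(); return A@U,A@Y,A@N
def Rpush(p): u,y,n=axes(p); return np.column_stack([-u,y,-n])
def Rlid(p): u,y,n=axes(p); return np.column_stack([y,u,-n])
def plan(x,R,x0=None,R0=None,vmax=.0245,nmin=1):
    from cell import arm
    if x0 is None: s=arm.read_state();x0=s["tcp_pos"];R0=s["orientation"]
    w=Ro.from_matrix(R0.T@R).as_rotvec();d=np.asarray(x)-x0
    n=max(nmin,int(np.ceil(max(np.abs(d).max()/vmax*1.0,np.linalg.norm(d)/vmax,np.linalg.norm(w)/.145))))
    rows=[]
    for i in range(n):
        Ri=R0@Ro.from_rotvec(w*i/n).as_matrix()
        rows.append(np.r_[Ri.T@d/n/.025,w/n/.15].round(2))
    for i in range(0,n,10): print([float(v)+0. for r in rows[i:i+10] for v in r])
def snap(f,name="wrist",crop=None,size=None):
    from cell import arm
    s=arm.read_state();d=arm.snapshot(name);im=d["pixels"][:,:,::-1]
    if crop: im=im[crop[1]:crop[3],crop[0]:crop[2]]
    cv2.imwrite("pics/"+f,cv2.resize(im,size or (800,600),interpolation=cv2.INTER_CUBIC))
    return s,d
E
python3 - <<'E'
from h import *
plan(box(P,0,-.018,.0385+.10),Rpush(P))
E
```

```text
[-0.65, -0.71, 0.0, -0.01, -0.09, -0.06, -0.64, -0.72, 0.01, -0.01, -0.09, -0.06, -0.64, -0.73, 0.02, -0.01, -0.09, -0.06, -0.63, -0.73, 0.03, -0.01, -0.09, -0.06, -0.62, -0.74, 0.03, -0.01, -0.09, -0.06, -0.61, -0.74, 0.04, -0.01, -0.09, -0.06, -0.61, -0.75, 0.05, -0.01, -0.09, -0.06, -0.6, -0.76, 0.05, -0.01, -0.09, -0.06, -0.59, -0.76, 0.06, -0.01, -0.09, -0.06, -0.58, -0.77, 0.07, -0.01, -0.09, -0.06]
[-0.57, -0.77, 0.07, -0.01, -0.09, -0.06, -0.57, -0.78, 0.08, -0.01, -0.09, -0.06, -0.56, -0.78, 0.08, -0.01, -0.09, -0.06, -0.55, -0.79, 0.09, -0.01, -0.09, -0.06, -0.54, -0.79, 0.09, -0.01, -0.09, -0.06, -0.53, -0.8, 0.1, -0.01, -0.09, -0.06, -0.52, -0.81, 0.11, -0.01, -0.09, -0.06, -0.51, -0.81, 0.11, -0.01, -0.09, -0.06, -0.5, -0.82, 0.12, -0.01, -0.09, -0.06, -0.49, -0.82, 0.12, -0.01, -0.09, -0.06]
[-0.48, -0.83, 0.13, -0.01, -0.09, -0.06, -0.47, -0.83, 0.13, -0.01, -0.09, -0.06, -0.46, -0.84, 0.13, -0.01, -0.09, -0.06, -0.45, -0.84, 0.14, -0.01, -0.09, -0.06, -0.44, -0.84, 0.14, -0.01, -0.09, -0.06, -0.43, -0.85, 0.15, -0.01, -0.09, -0.06, -0.42, -0.85, 0.15, -0.01, -0.09, -0.06, -0.41, -0.86, 0.16, -0.01, -0.09, -0.06, -0.4, -0.86, 0.16, -0.01, -0.09, -0.06, -0.39, -0.87, 0.16, -0.01, -0.09, -0.06]
[-0.38, -0.87, 0.17, -0.01, -0.09, -0.06, -0.37, -0.87, 0.17, -0.01, -0.09, -0.06]
```

Emit:
play_rows --rows '[-0.65, -0.71, 0, 0, -0.1, -0.06, -0.64, -0.72, 0, 0, -0.1, -0.06, -0.64, -0.73, 0, 0, -0.1, -0.06, -0.63, -0.73, 0, 0, -0.1, -0.06, -0.62, -0.74, 0, 0, -0.1, -0.06, -0.61, -0.74, 0, 0, -0.1, -0.06, -0.6, -0.75, 0, 0, -0.1, -0.06, -0.6, -0.76, 0, 0, -0.1, -0.06, -0.59, -0.76, 0, 0, -0.1, -0.06, -0.58, -0.77, 0, 0, -0.1, -0.06]' --claw 0 --grip_force 10

```text
clock: 1.4
tcp_pos: [0.2891, 0.3749, 0.2246]
orientation: [[-0.966, 0.216, 0.145], [0.212, 0.976, -0.039], [-0.15, -0.007, -0.989]]
wrist_force: [-0.5, -0.3, -0.2]
gripper_width: 0.0008
finger_force: 0.0
```

Emit:
play_rows --rows '[-0.57, -0.77, 0.07, 0, -0.1, -0.06, -0.57, -0.78, 0.08, 0, -0.1, -0.06, -0.56, -0.78, 0.08, 0, -0.1, -0.06, -0.55, -0.79, 0.09, 0, -0.1, -0.06, -0.54, -0.79, 0.09, 0, -0.1, -0.06, -0.53, -0.8, 0.1, 0, -0.1, -0.06, -0.52, -0.8, 0.1, 0, -0.1, -0.06, -0.5, -0.8, 0.1, 0, -0.1, -0.06, -0.5, -0.82, 0.12, 0, -0.1, -0.06, -0.5, -0.82, 0.12, 0, -0.1, -0.06]'

```text
clock: 2.65
tcp_pos: [0.3869, 0.1552, 0.2328]
orientation: [[-0.948, 0.13, 0.289], [0.116, 0.991, -0.064], [-0.295, -0.027, -0.955]]
wrist_force: [-0.2, 0.4, -0.9]
gripper_width: 0.0008
finger_force: 0.0
```

Emit:
play_rows --rows '[-0.48, -0.83, 0.13, 0, -0.1, -0.06, -0.47, -0.83, 0.13, 0, -0.1, -0.06, -0.46, -0.84, 0.13, 0, -0.1, -0.06, -0.45, -0.84, 0.14, 0, -0.1, -0.06, -0.44, -0.84, 0.14, 0, -0.1, -0.06, -0.43, -0.85, 0.15, 0, -0.1, -0.06, -0.42, -0.85, 0.15, 0, -0.1, -0.06, -0.4, -0.86, 0.16, 0, -0.05, -0.06]'

```text
clock: 3.65
tcp_pos: [0.4622, -0.0216, 0.2428]
orientation: [[-0.917, 0.063, 0.394], [0.037, 0.997, -0.073], [-0.397, -0.053, -0.916]]
wrist_force: [0.5, 0.4, 0.3]
gripper_width: 0.0002
finger_force: 0.0
```

Run:
```python
from h import *
s,d=snap("w1.png");print(s["clock"],s["tcp_pos"],s["q"].round(1),s["gripper_width"]);np.savez("w1.npz",x=s["tcp_pos"],R=s["orientation"])
plan(box(P,0,-.018,.0385+.10),Rpush(P))
```

```text
3.65 [ 0.46218339 -0.02155815  0.24281343] [ -9.9   3.4 115.   -0.5  38.  -96.6] 0.0001536336126946979
[-0.28, -0.62, 0.44, -0.1, -0.04, -0.05, -0.27, -0.63, 0.44, -0.1, -0.04, -0.05, -0.27, -0.64, 0.43, -0.1, -0.04, -0.05, -0.26, -0.65, 0.42, -0.1, -0.04, -0.05, -0.25, -0.65, 0.41, -0.1, -0.04, -0.05]
```

View pics/w1.png

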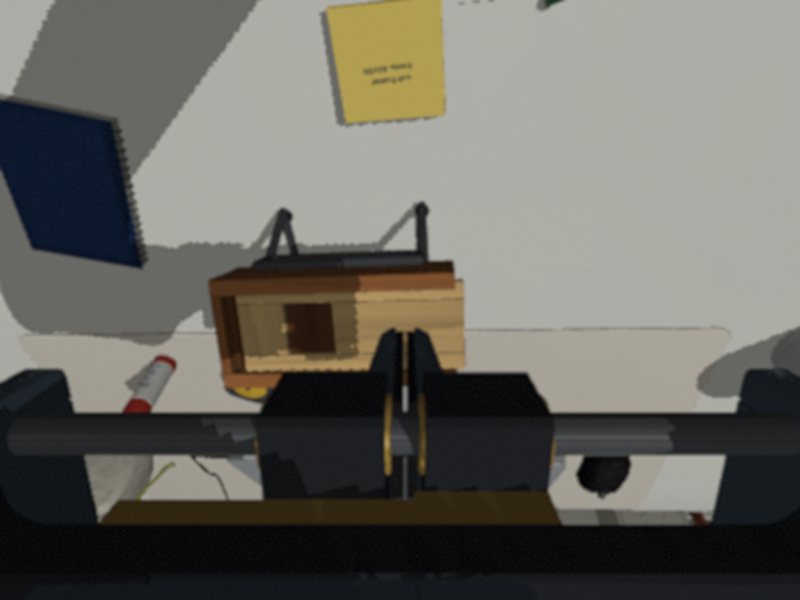

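```bash
cat >> h.py <<'E'
KW=np.array([[297.195,0,258.829],[0,297.195,190.168],[0,0,1]])
HE=np.array([[-0.0004,-0.9595,-0.2816,0.0794],[1,-0.0006,0.0005,0.0005],[-0.0007,-0.2816,0.9595,-0.1708],[0,0,0,1]])
def wproj(x,R,X):
    t=R.T@(np.asarray(X)-x); c=HE[:3,:3].T@(t-HE[:3,3]); q=KW@c; return q[:2]/q[2]
def wonz(x,R,uv,z):
    d=R@HE[:3,:3]@np.linalg.inv(KW)@np.array([uv[0],uv[1],1]);o=x+R@HE[:3,3]; return o+d*(z-o[2])/d[2]
E
python3 - <<'E'
from h import *
w=np.load("w1.npz");x,R=w["x"],w["R"]
bo=[(209,281,-.042,-.088,.051),(453,276,-.042,.088,.051),(226,388,.042,-.088,.051)]
lo=[(284,305,-.02,-.048,.044),(334,304,-.02,-.012,.044),(336,352,.02,-.012,.044),(288,352,.02,-.048,.044),(463,281,-.033,.083,.044),(465,366,.033,.083,.044)]
obs=[("scene",255+a/5,162+b/5,u,y) for a,b,u,y in [(322,303,-.042,-.088),(402,178,.042,-.088),(118,40,.042,.088),(42,155,-.042,.088)]]
def f(q):
    r=[wproj(x,R,box([*q[:3],0],u,y,n))-np.array([a,b])*.64 for a,b,u,y,n in bo]
    r+=[wproj(x,R,box([*q[:3],0],u+q[4],y+q[3],n))-np.array([a,b])*.64 for a,b,u,y,n in lo]
    r+=[.5*(proj(c,box([*q[:3],0],u,y,.051))-[a,b]) for c,a,b,u,y in obs]
    return np.concatenate(r)
r=least_squares(f,[*P[:3],.01,0],loss="soft_l1");print(r.x.round(4),r.fun.reshape(-1,2).round(1).tolist())
for uv in [(0,100),(115,120),(143,267),(33,247)]: print(wonz(x,R,np.array(uv)*.64,.011))
E
```

```text
[ 0.5748 -0.0836  0.0091  0.011  -0.0037] [[-0.8, 0.5], [1.6, -0.4], [-1.1, 1.0], [-0.4, -1.7], [-1.4, -1.7], [0.1, 0.8], [0.7, 1.1], [0.6, -0.3], [-0.1, 1.5], [-0.5, -0.2], [-0.3, -1.1], [0.1, -1.1], [-0.5, -0.2]]
[ 0.4137794  -0.34393744  0.011     ]
[ 0.43288821 -0.25924537  0.011     ]
[ 0.57434111 -0.29874177  0.011     ]
[ 0.54797883 -0.39885632  0.011     ]
```

```bash
sed -i 's/^P=.*/P=np.array([0.5735,-0.085,0.008,0.0])/' h.py
python3 - <<'E'
from h import *
plan(box(P,-.0015,-.019,.0385+.035),Rpush(P))
E
```

```text
[-0.25, -0.47, 0.81, -0.09, -0.03, -0.05, -0.24, -0.49, 0.8, -0.09, -0.03, -0.05, -0.23, -0.5, 0.8, -0.09, -0.03, -0.05, -0.23, -0.51, 0.79, -0.09, -0.03, -0.05, -0.22, -0.52, 0.79, -0.09, -0.03, -0.05, -0.21, -0.53, 0.78, -0.09, -0.03, -0.05]
```

Emit:
play_rows --rows '[-0.25, -0.47, 0.81, -0.09, -0.03, -0.05, -0.24, -0.49, 0.8, -0.09, -0.03, -0.05, -0.23, -0.5, 0.8, -0.09, -0.03, -0.05, -0.23, -0.5, 0.8, -0.09, -0.03, -0.05, -0.22, -0.52, 0.8, -0.09, -0.03, -0.05, -0.2, -0.53, 0.78, -0.09, -0.03, -0.05, 0, 0, 0, 0, 0, 0]'

```text
clock: 4.58
tcp_pos: [0.5396, -0.1019, 0.1485]
orientation: [[-0.908, -0.01, 0.419], [-0.007, 1.0, 0.007], [-0.419, 0.004, -0.908]]
wrist_force: [0.3, 0.5, -0.5]
gripper_width: 0.0006
finger_force: 0.0
```

Run:
```python
from h import *
s,d=snap("w2.png",crop=(120,150,340,315));print(s["clock"],s["tcp_pos"]);np.savez("w2.npz",x=s["tcp_pos"],R=s["orientation"])
plan(box(P,-.0015,-.019,.0385+.035),Rpush(P))
f=lambda X:((wproj(s["tcp_pos"],s["orientation"],X)-[120,150])*800/220).round(0)
print("tcp",f(s["tcp_pos"]))
for u in(-.02,.02):
  for y in(-.018,.018): print("pocket",f(box(P,u-.0015,y-.019,.044)))
```

```text
4.575 [ 0.53960443 -0.10187366  0.14847879]
[-0.11, -0.12, -0.04, 0.03, -0.03, 0.0]
tcp [501. 309.]
pocket [395. 165.]
pocket [582. 164.]
pocket [401. 353.]
pocket [578. 353.]
```

View pics/w2.png

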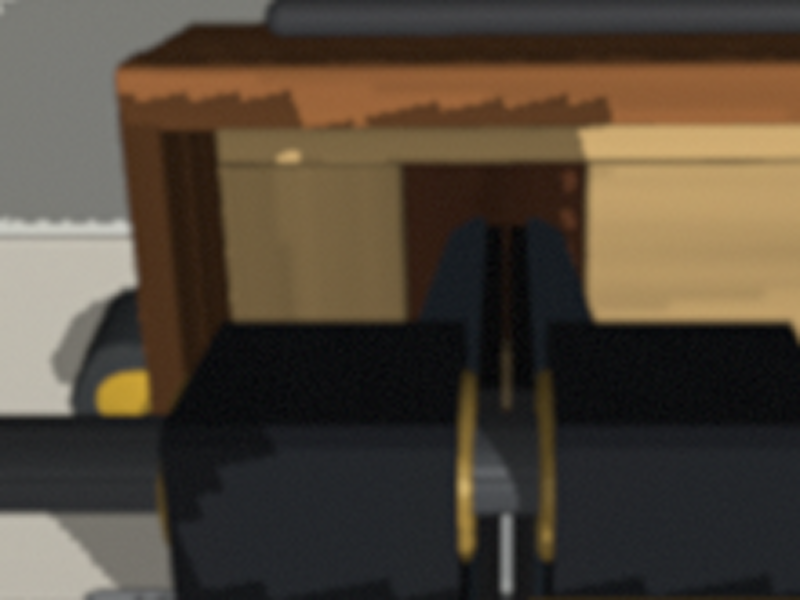

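Run:
```python
from h import *
plan(box(P,-.0015,-.0175,.0385+.0025),Rpush(P),vmax=.01)
```

```text
[-0.03, -0.02, 0.32, 0.01, -0.01, 0.0, -0.03, -0.02, 0.32, 0.01, -0.01, 0.0, -0.03, -0.02, 0.32, 0.01, -0.01, 0.0, -0.03, -0.02, 0.32, 0.01, -0.01, 0.0]
```

Emit:
play_rows --rows '[-0.03, -0.02, 0.32, 0.01, -0.01, 0, -0.03, -0.02, 0.32, 0.01, -0.01, 0, -0.03, -0.02, 0.32, 0.01, -0.01, 0, -0.03, -0.02, 0.3, 0.01, -0.01, 0, 0, 0, 0, 0, 0, 0]'

```text
clock: 5.25
tcp_pos: [0.5559, -0.1022, 0.1213]
orientation: [[-0.905, -0.009, 0.425], [-0.009, 1.0, 0.003], [-0.425, -0.001, -0.905]]
wrist_force: [0.1, -0.6, -0.1]
gripper_width: 0.0007
finger_force: 0.0
```

```bash
cat >> h.py <<'E'
def inbox(X):
    return np.array(axes(P))@(np.asarray(X)-[P[0],P[1],.085])
E
python3 - <<'E'
from h import *
from cell import arm
s=arm.read_state();print(s["clock"],inbox(s["tcp_pos"]),np.array(axes(P))@s["wrist_force"])
E
```

```text
5.25 [-0.00071739 -0.01706764  0.04040934] [ 0.08348185 -0.60731513 -0.10945981]
```

Emit:
play_rows --rows '[0, 0.3, 0.02, 0, 0, 0, 0, 0.3, 0, 0, 0, 0, 0, 0.3, 0, 0, 0, 0, 0, 0.3, 0, 0, 0, 0]'

```text
clock: 5.75
tcp_pos: [0.5559, -0.0718, 0.1216]
orientation: [[-0.905, -0.009, 0.426], [-0.009, 1.0, 0.002], [-0.426, -0.002, -0.905]]
wrist_force: [0.0, -0.2, 1.2]
gripper_width: 0.0003
finger_force: 0.4
```

Run:
```python
from h import *
from cell import arm
s=arm.read_state();print(s["clock"],inbox(s["tcp_pos"]),np.array(axes(P))@s["wrist_force"])
s,d=snap("w3.png",crop=(120,150,340,315))
```

```text
5.75 [-0.00041061  0.01337093  0.04059294] [ 0.52876742 -0.1694704   1.02428548]
```

View pics/w3.png

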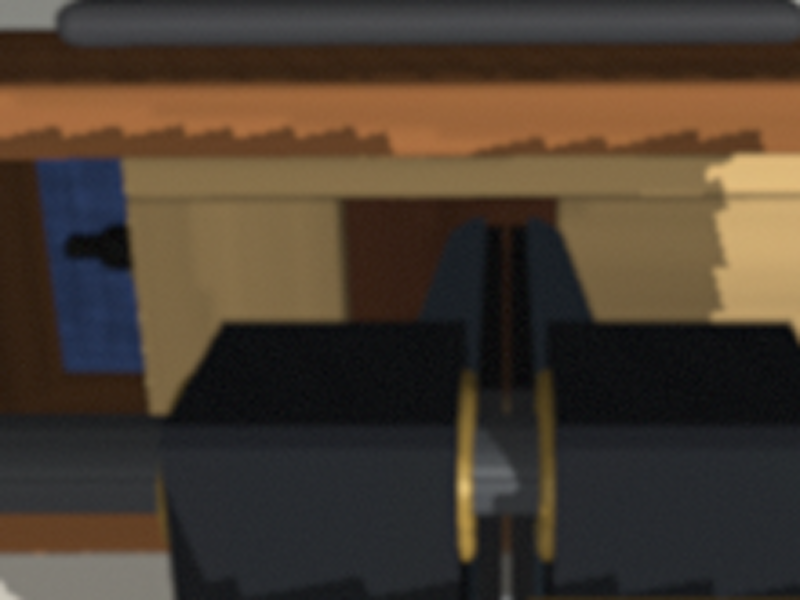

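Emit:
play_rows --rows '[0, 0.3, 0, 0, 0, 0, 0, 0.3, 0, 0, 0, 0, 0, 0.3, 0, 0, 0, 0, 0, 0.3, 0, 0, 0, 0, 0, 0.2, 0, 0, 0, 0, 0, 0.15, 0, 0, 0, 0, 0, 0.05, 0, 0, 0, 0, 0, 0, 0, 0, 0, 0]'

```text
clock: 6.8
tcp_pos: [0.5556, -0.0324, 0.1214]
orientation: [[-0.905, -0.009, 0.426], [-0.009, 1.0, 0.002], [-0.426, -0.002, -0.905]]
wrist_force: [-0.2, -0.7, 1.8]
gripper_width: 0.0004
finger_force: 0.6
```

Run:
```python
from h import *
from cell import arm
s=arm.read_state();print(s["clock"],inbox(s["tcp_pos"]),np.array(axes(P))@s["wrist_force"])
x=s["tcp_pos"];R=s["orientation"]
print("back off 1.5mm -y, raise .06 n; then to grip above")
x1=box(P,0,inbox(x)[1]-.002,.105)
plan(x1,Rpush(P))
print("--"); plan(box(P,-.0005,.115,.105),Rlid(P),x1,Rpush(P))
```

```text
6.8 [-0.00047804  0.05272911  0.0404117 ] [ 0.55204011 -0.71161741  1.77341957]
back off 1.5mm -y, raise .06 n; then to grip above
[-0.01, -0.03, -0.86, 0.0, 0.01, 0.0, -0.01, -0.03, -0.86, 0.0, 0.01, 0.0, -0.01, -0.03, -0.86, 0.0, 0.01, 0.0]
--
[0.0, 0.23, 0.0, 0.0, 0.0, 0.95, 0.04, 0.23, 0.0, 0.0, 0.0, 0.95, 0.07, 0.22, 0.0, 0.0, 0.0, 0.95, 0.1, 0.21, 0.0, 0.0, 0.0, 0.95, 0.13, 0.2, 0.0, 0.0, 0.0, 0.95, 0.15, 0.18, 0.0, 0.0, 0.0, 0.95, 0.18, 0.15, 0.0, 0.0, 0.0, 0.95, 0.2, 0.12, 0.0, 0.0, 0.0, 0.95, 0.21, 0.1, 0.0, 0.0, 0.0, 0.95, 0.22, 0.06, 0.0, 0.0, 0.0, 0.95]
[0.23, 0.03, 0.0, 0.0, 0.0, 0.95]
```

Emit:
play_rows --rows '[0, -0.06, -0.1, 0, 0, 0, 0, -0.03, -0.86, 0, 0.01, 0, 0, 0, -0.86, 0, 0.01, 0, 0, 0, -0.76, 0, 0, 0]'

```text
clock: 7.3
tcp_pos: [0.5277, -0.035, 0.1805]
orientation: [[-0.906, -0.008, 0.423], [-0.008, 1.0, 0.002], [-0.423, -0.002, -0.906]]
wrist_force: [-0.1, -0.6, -0.1]
gripper_width: 0.0004
finger_force: 0.0
```

Emit:
play_rows --rows '[0, 0.23, 0, 0, 0, 0.95, 0.04, 0.23, 0, 0, 0, 0.95, 0.07, 0.22, 0, 0, 0, 0.95, 0.1, 0.21, 0, 0, 0, 0.95, 0.13, 0.2, 0, 0, 0, 0.95, 0.15, 0.18, 0, 0, 0, 0.95, 0.18, 0.15, 0, 0, 0, 0.95, 0.2, 0.12, 0, 0, 0, 0.95, 0.21, 0.1, 0, 0, 0, 0.95, 0.22, 0.06, 0, 0, 0, 0.95]' --claw 1

```text
clock: 8.55
tcp_pos: [0.5269, 0.0234, 0.1794]
orientation: [[-0.136, 0.896, 0.423], [0.989, 0.149, 0.002], [-0.061, 0.418, -0.906]]
wrist_force: [-0.4, 0.1, -0.2]
gripper_width: 0.0912
finger_force: 0.0
```

Emit:
play_rows --rows '[0.23, 0.03, 0, 0, 0, 0.95, 0, 0, 0, 0, 0, 0]'

```text
clock: 8.8
tcp_pos: [0.5267, 0.0293, 0.1793]
orientation: [[-0.013, 0.906, 0.422], [1.0, 0.013, 0.002], [-0.003, 0.422, -0.906]]
wrist_force: [0.7, -0.3, -0.6]
gripper_width: 0.0914
finger_force: 0.0
```

Run:
```python
from h import *
s,d=snap("w4.png");print(s["clock"],inbox(s["tcp_pos"]),s["q"].round(1),s["gripper_width"])
f=lambda X:(wproj(s["tcp_pos"],s["orientation"],X)/.64).round(0)
print("lid +y corners at origin .077",f(box(P,-.0345,.160,.044)),f(box(P,.0315,.160,.044)),"mouth lip",f(box(P,-.042,.088,.051)),f(box(P,.042,.088,.051)))
plan(box(P,-.001,.117,.034),Rlid(P),vmax=.02)
```

```text
8.8 [-0.00169722  0.11467657  0.10487116] [ -4.7  14.7 114.6   4.9  25.8  -9.4] 0.09138581980805392
lid +y corners at origin .077 [338. 232.] [470. 232.] mouth lip [327. 370.] [486. 370.]
[0.03, 0.01, 0.71, 0.0, 0.0, 0.01, 0.03, 0.01, 0.71, 0.0, 0.0, 0.01, 0.03, 0.01, 0.71, 0.0, 0.0, 0.01, 0.03, 0.01, 0.71, 0.0, 0.0, 0.01]
```

View pics/w4.png

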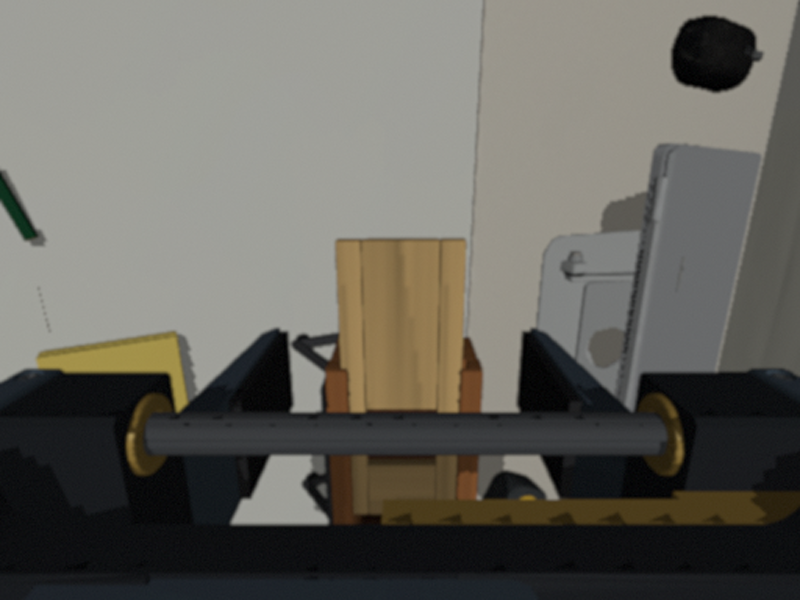

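Emit:
play_rows --rows '[-0.05, -0.01, 0.72, 0, 0, 0.01, -0.05, -0.01, 0.72, 0, 0, 0.01, -0.05, -0.01, 0.72, 0, 0, 0, -0.04, -0.01, 0.7, 0, 0, 0, 0, 0, 0, 0, 0, 0]'

```text
clock: 9.48
tcp_pos: [0.556, 0.0242, 0.1132]
orientation: [[-0.011, 0.907, 0.421], [1.0, 0.011, 0.002], [-0.003, 0.421, -0.907]]
wrist_force: [-0.4, 0.1, 0.3]
gripper_width: 0.0912
finger_force: 0.0
```

Emit:
play_rows --rows '[0, 0, 0, 0, 0, 0, 0, 0, 0, 0, 0, 0, 0, 0, 0, 0, 0, 0, 0, 0, 0, 0, 0, 0]' --claw 0.6 --grip_force 8

```text
clock: 9.98
tcp_pos: [0.5564, 0.0246, 0.1146]
orientation: [[-0.009, 0.906, 0.423], [1.0, 0.009, 0.002], [-0.002, 0.423, -0.906]]
wrist_force: [-1.2, 0.7, 3.4]
gripper_width: 0.0657
finger_force: 8.0
```

Run:
```python
from h import *
from cell import arm
s=arm.read_state();print(s["clock"],inbox(s["tcp_pos"]),np.array(axes(P))@s["wrist_force"],np.array(axes(P))@s["ft_torque"],s["gripper_width"],s["finger_force"])
```

```text
9.975 [-0.00223759  0.10971698  0.03364976] [0.32993871 0.67591662 3.59533972] [-0.0678921   0.31014932  0.02800351] 0.06567519669749282 7.98521563410759
```

Emit:
play_rows --rows '[0, 0, -0.03, 0, 0, 0, 0.2, 0, 0, 0, 0, 0, 0.3, 0, 0, 0, 0, 0, 0.3, 0, 0, 0, 0, 0, 0.3, 0, 0, 0, 0, 0, 0.3, 0, 0, 0, 0, 0]' --grip_force 20

```text
clock: 10.72
tcp_pos: [0.5556, 0.0601, 0.1147]
orientation: [[-0.009, 0.906, 0.423], [1.0, 0.009, 0.002], [-0.002, 0.423, -0.906]]
wrist_force: [0.1, 0.1, -0.5]
gripper_width: 0.0657
finger_force: 20.0
```

Run:
```python
from h import *
from cell import arm
s=arm.read_state();print(s["clock"],inbox(s["tcp_pos"]),np.array(axes(P))@s["wrist_force"],np.array(axes(P))@s["ft_torque"],s["gripper_width"],s["finger_force"])
```

```text
10.725 [-0.00266975  0.14525493  0.03399029] [-0.12309095  0.06205804 -0.49690634] [-0.13007471  0.32636712  0.05505025] 0.06567335498582846 19.97665286064148
```

Emit:
play_rows --rows '[0.4, 0, 0, 0, 0, 0, 0.4, 0, 0, 0, 0, 0, 0.4, 0, 0, 0, 0, 0, 0.4, 0, 0, 0, 0, 0, 0.4, 0, 0, 0, 0, 0, 0.4, 0, 0, 0, 0, 0, 0.4, 0, 0, 0, 0, 0, 0.4, 0, 0, 0, 0, 0, 0.3, 0, 0, 0, 0, 0, 0.1, 0, 0, 0, 0, 0]'

```text
clock: 11.98
tcp_pos: [0.5548, 0.1501, 0.1146]
orientation: [[-0.009, 0.906, 0.423], [1.0, 0.009, 0.002], [-0.002, 0.423, -0.906]]
wrist_force: [0.1, 0.4, -0.2]
gripper_width: 0.0658
finger_force: 20.0
```

Run:
```python
from h import *
s,d=snap("w5.png");print(s["clock"],inbox(s["tcp_pos"]),np.array(axes(P))@s["wrist_force"],np.array(axes(P))@s["ft_torque"],s["gripper_width"],s["finger_force"])
f=lambda X:(wproj(s["tcp_pos"],s["orientation"],X)/.64).round(0)
y=inbox(s["tcp_pos"])[1]
print("lid +y end pred",f(box(P,0,y+.047,.044)))
```

```text
11.975 [-0.00274852  0.23519844  0.03391637] [-0.0260259   0.39872865 -0.23163833] [-0.088824    0.35413198  0.06274715] 0.06579208621151202 19.977926909923553
lid +y end pred [411. 257.]
```

View pics/w5.png

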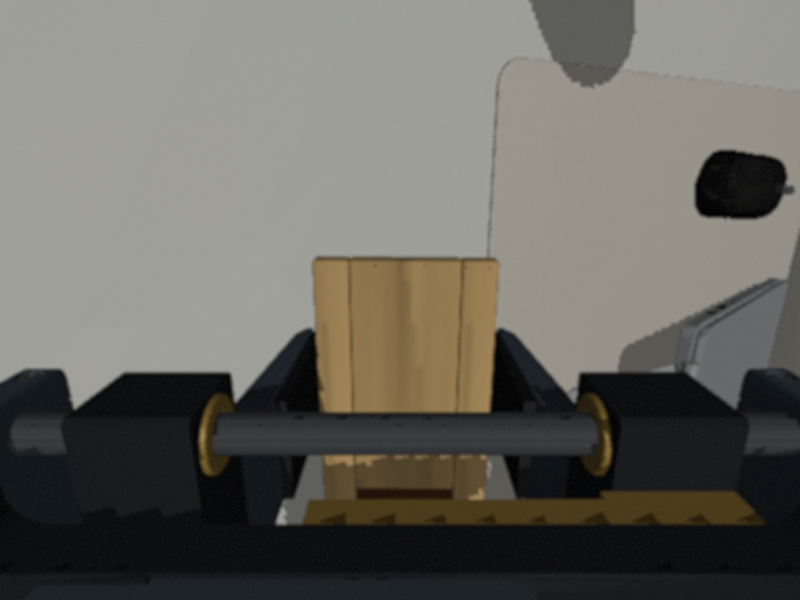

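Run:
```python
from h import *
Rd=np.column_stack([[0,1,0],[1,0,0],[0,0,-1.]])
plan([.475,.21,.09],Rd,vmax=.02);print("-");plan([.475,.21,.008],Rd,[.475,.21,.09],Rd,vmax=.012)
```

```text
[0.41, -0.55, -0.08, 0.49, 0.0, 0.01, 0.4, -0.55, -0.04, 0.49, 0.0, 0.01, 0.4, -0.55, 0.0, 0.49, 0.0, 0.01, 0.4, -0.55, 0.05, 0.49, 0.0, 0.01, 0.4, -0.55, 0.09, 0.49, 0.0, 0.01, 0.4, -0.54, 0.12, 0.49, 0.0, 0.01]
-
[0.0, 0.0, 0.47, 0.0, 0.0, 0.0, 0.0, 0.0, 0.47, 0.0, 0.0, 0.0, 0.0, 0.0, 0.47, 0.0, 0.0, 0.0, 0.0, 0.0, 0.47, 0.0, 0.0, 0.0, 0.0, 0.0, 0.47, 0.0, 0.0, 0.0, 0.0, 0.0, 0.47, 0.0, 0.0, 0.0, 0.0, 0.0, 0.47, 0.0, 0.0, 0.0]
```

Emit:
play_rows --rows '[0.4, -0.55, -0.08, 0.49, 0, 0.01, 0.4, -0.55, -0.04, 0.49, 0, 0.01, 0.4, -0.55, 0, 0.49, 0, 0.01, 0.4, -0.55, 0.05, 0.49, 0, 0.01, 0.4, -0.55, 0.09, 0.49, 0, 0.01, 0.4, -0.54, 0.12, 0.49, 0, 0.01, 0, 0, 0, 0, 0, 0]'

```text
clock: 12.9
tcp_pos: [0.4755, 0.2092, 0.0901]
orientation: [[-0.0, 1.0, -0.004], [1.0, 0.0, 0.0], [0.0, -0.004, -1.0]]
wrist_force: [-0.8, -0.0, -0.1]
gripper_width: 0.0659
finger_force: 20.0
```

Emit:
play_rows --rows '[0, 0, 0.47, 0, 0, 0, 0, 0, 0.47, 0, 0, 0, 0, 0, 0.47, 0, 0, 0, 0, 0, 0.47, 0, 0, 0, 0, 0, 0.47, 0, 0, 0, 0, 0, 0.47, 0, 0, 0, 0, 0, 0.3, 0, 0, 0, 0, 0, 0, 0, 0, 0]'

```text
clock: 13.9
tcp_pos: [0.4745, 0.209, 0.0119]
orientation: [[-0.0, 1.0, -0.005], [1.0, 0.0, -0.0], [-0.0, -0.005, -1.0]]
wrist_force: [-0.4, 0.0, -0.6]
gripper_width: 0.0655
finger_force: 20.0
```

Run:
```python
from h import *
Rd=np.column_stack([[0,1,0],[1,0,0],[0,0,-1.]])
from cell import arm
s=arm.read_state();print(s["tcp_pos"],s["wrist_force"],s["ft_torque"])
plan([.475,.21,.006],Rd)
s,d=snap("side1.png","side",crop=(250,150,450,300))
```

```text
[0.47449473 0.20901853 0.01187809] [-0.41392509  0.03188249 -0.58194108] [-0.03834498  0.02877818 -0.02761507]
[0.04, 0.02, 0.24, -0.04, 0.0, 0.0]
```

View pics/side1.png

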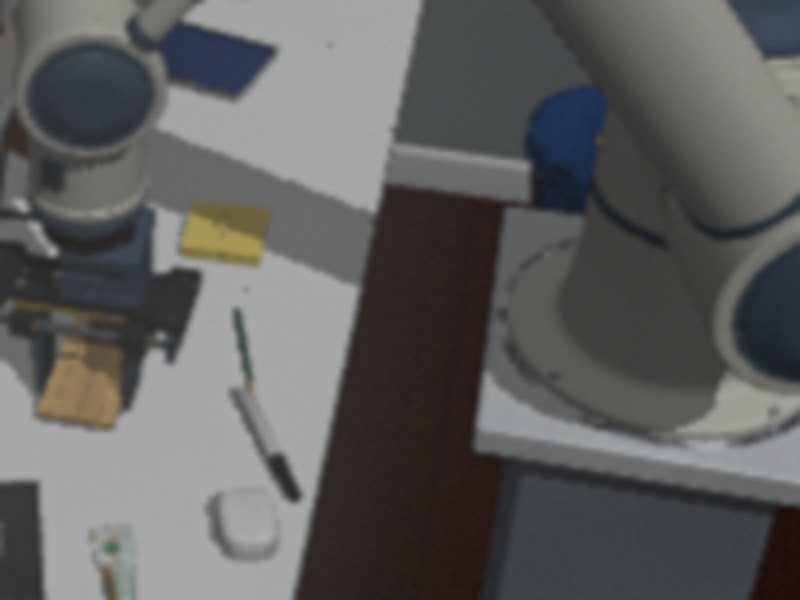

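Emit:
play_rows --rows '[0, 0, 0.12, -0.02, 0, 0, 0, 0, 0.12, -0.02, 0, 0, 0, 0, 0.08, 0, 0, 0, 0, 0, 0, 0, 0, 0]'

```text
clock: 14.45
tcp_pos: [0.4747, 0.2091, 0.0043]
orientation: [[-0.0, 1.0, 0.001], [1.0, 0.0, 0.0], [0.0, 0.001, -1.0]]
wrist_force: [0.0, -0.1, -1.2]
gripper_width: 0.0656
finger_force: 20.0
```

Emit:
play_rows --rows '[0, 0, 0.05, 0, 0, 0, 0, 0, 0, 0, 0, 0]'

```text
clock: 14.7
tcp_pos: [0.4748, 0.2091, 0.0031]
orientation: [[-0.0, 1.0, 0.001], [1.0, 0.0, 0.0], [0.0, 0.001, -1.0]]
wrist_force: [0.8, -0.5, -1.0]
gripper_width: 0.066
finger_force: 20.0
```

Emit:
play_rows --rows '[0, 0, 0.06, 0, 0, 0, 0, 0, 0, 0, 0, 0]'

```text
clock: 14.95
tcp_pos: [0.4747, 0.2091, 0.0016]
orientation: [[-0.0, 1.0, 0.001], [1.0, 0.0, 0.0], [0.0, 0.001, -1.0]]
wrist_force: [0.2, 0.1, 0.2]
gripper_width: 0.0658
finger_force: 20.0
```

Emit:
play_rows --rows '[0, 0, 0, 0, 0, 0, 0, 0, 0, 0, 0, 0, 0, 0, -0.2, 0, 0, 0, 0, 0, -0.7, 0, 0, 0, 0, 0, -1, 0, 0, 0, 0, 0, -1, 0, 0, 0, 0, 0, -1, 0, 0, 0, 0, 0, -1, 0, 0, 0, 0, 0, -1, 0, 0, 0, 0, 0, -1, 0, 0, 0]' --claw 1

```text
clock: 16.2
tcp_pos: [0.4743, 0.209, 0.1754]
orientation: [[-0.0, 1.0, 0.002], [1.0, 0.0, 0.0], [0.0, 0.002, -1.0]]
wrist_force: [0.5, 0.1, -0.0]
gripper_width: 0.0914
finger_force: 0.0
```

Run:
```python
from h import *
from cell import arm
s=arm.read_state();x=s["tcp_pos"];R=s["orientation"];print(x)
a=box(P,-.0015,0,.15)
plan(a,Rlid(P))
```

```text
[0.47431496 0.20904786 0.17538222]
[-0.91, 0.11, -0.14, -0.22, 0.0, 0.0, -0.91, 0.11, -0.13, -0.22, 0.0, 0.0, -0.91, 0.11, -0.13, -0.22, 0.0, 0.0, -0.91, 0.12, -0.13, -0.22, 0.0, 0.0, -0.91, 0.12, -0.12, -0.22, 0.0, 0.0, -0.91, 0.12, -0.12, -0.22, 0.0, 0.0, -0.91, 0.13, -0.12, -0.22, 0.0, 0.0, -0.91, 0.13, -0.11, -0.22, 0.0, 0.0, -0.91, 0.13, -0.11, -0.22, 0.0, 0.0, -0.91, 0.14, -0.1, -0.22, 0.0, 0.0]
[-0.91, 0.14, -0.1, -0.22, 0.0, 0.0, -0.91, 0.14, -0.09, -0.22, 0.0, 0.0, -0.91, 0.15, -0.09, -0.22, 0.0, 0.0]
```

Emit:
play_rows --rows '[-0.9, 0.1, -0.14, -0.22, 0, 0, -0.9, 0.1, -0.13, -0.22, 0, 0, -0.9, 0.1, -0.13, -0.22, 0, 0, -0.9, 0.12, -0.13, -0.22, 0, 0, -0.9, 0.12, -0.12, -0.22, 0, 0, -0.9, 0.12, -0.12, -0.22, 0, 0, -0.9, 0.13, -0.12, -0.22, 0, 0, -0.9, 0.13, -0.1, -0.22, 0, 0, -0.9, 0.13, -0.1, -0.22, 0, 0, 0, 0, 0, 0, 0, 0]'

```text
clock: 17.45
tcp_pos: [0.4967, 0.0055, 0.2052]
orientation: [[0.002, 0.956, 0.295], [1.0, -0.002, -0.001], [-0.0, 0.295, -0.956]]
wrist_force: [0.2, -0.7, 0.3]
gripper_width: 0.0913
finger_force: 0.0
```

Run:
```python
from h import *
from cell import arm
s=arm.read_state();d=arm.snapshot("wrist");x=s["tcp_pos"];R=s["orientation"];np.savez("w6.npz",x=x,R=R);print(s["clock"],inbox(x))
a=d["pixels"][:,:,::-1]; b=arm.snapshot("scene")["pixels"][:,:,::-1]
cv2.imwrite("pics/w6raw.png",a)
f=lambda X:wproj(x,R,X)
for n,X in dict(pen0=box(P,-.0015,.0725,.023),pen1=box(P,-.0015,-.0725,.023),m0=box(P,-.042,.088,.051),m1=box(P,.042,.088,.051),b0=box(P,-.042,-.088,.051),b1=box(P,.042,-.088,.051)).items(): print(n,f(X).round(1))
A=cv2.resize(a[150:350,140:370],(575,500),interpolation=cv2.INTER_CUBIC)
B=cv2.resize(b[180:260,150:240],(225,200),interpolation=cv2.INTER_CUBIC)
c=np.zeros((500,800,3),np.uint8);c[:,:575]=A;c[:200,575:]=B
c[250:450,575:]=cv2.resize(b[120:320,230:455],(225,200))
cv2.imwrite("pics/c6.png",np.clip(c*1.5,0,255).astype(np.uint8))
```

```text
17.45 [-0.01813121  0.09115791  0.14110939]
pen0 [290.5 203. ]
pen1 [287.9 322. ]
m0 [246.  195.5]
m1 [338.9 198.5]
b0 [249.5 348.5]
b1 [327.7 356.5]
```

View pics/c6.png

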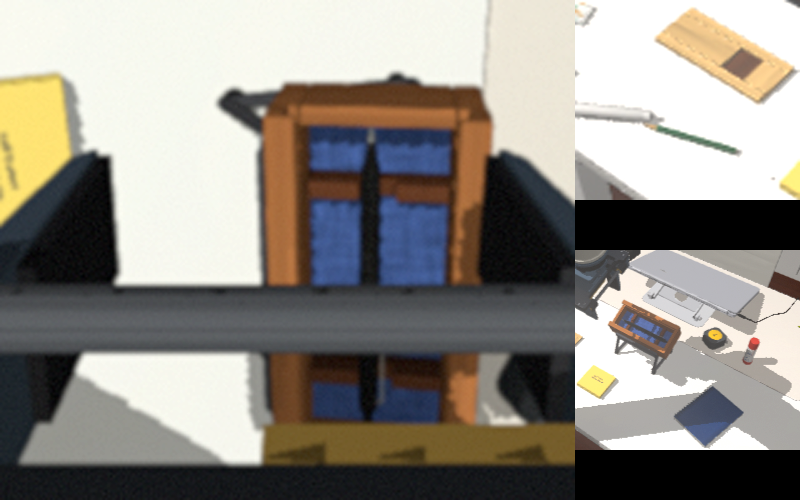

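Run:
```python
from h import *
a=box(P,-.003,.002,.09)
plan(a,Rlid(P));print('-');plan(box(P,-.003,.002,.0115),Rlid(P),a,Rlid(P),vmax=.012)
```

```text
[-0.72, 0.18, 0.39, -0.18, 0.0, -0.01, -0.72, 0.17, 0.39, -0.18, 0.0, -0.01, -0.72, 0.16, 0.4, -0.18, 0.0, -0.01, -0.72, 0.14, 0.4, -0.18, 0.0, -0.01, -0.72, 0.13, 0.4, -0.18, 0.0, -0.01]
-
[0.0, 0.0, 0.45, 0.0, 0.0, 0.0, 0.0, 0.0, 0.45, 0.0, 0.0, 0.0, 0.0, 0.0, 0.45, 0.0, 0.0, 0.0, 0.0, 0.0, 0.45, 0.0, 0.0, 0.0, 0.0, 0.0, 0.45, 0.0, 0.0, 0.0, 0.0, 0.0, 0.45, 0.0, 0.0, 0.0, 0.0, 0.0, 0.45, 0.0, 0.0, 0.0]
```

Emit:
play_rows --rows '[-0.72, 0.18, 0.39, -0.18, 0, -0.01, -0.72, 0.17, 0.39, -0.18, 0, -0.01, -0.72, 0.16, 0.4, -0.18, 0, -0.01, -0.72, 0.14, 0.4, -0.18, 0, -0.01, -0.72, 0.13, 0.4, -0.18, 0, -0.01, 0, 0, 0, 0, 0, 0, 0, 0, 0, 0, 0, 0]' --claw 0.24

```text
clock: 18.42
tcp_pos: [0.5327, -0.0825, 0.1652]
orientation: [[-0.008, 0.908, 0.419], [1.0, 0.008, 0.001], [-0.002, 0.419, -0.908]]
wrist_force: [-0.8, 0.1, 0.9]
gripper_width: 0.0244
finger_force: 0.0
```

Run:
```python
from h import *
from cell import arm
s=arm.read_state();print(inbox(s["tcp_pos"]),s["gripper_width"])
plan(box(P,-.003,.002,.0115),Rlid(P),vmax=.012)
```

```text
[-0.00308468  0.00285419  0.08994174] 0.02437403548281243
[0.0, 0.0, 0.45, 0.0, 0.0, 0.0, 0.0, 0.0, 0.45, 0.0, 0.0, 0.0, 0.0, 0.0, 0.45, 0.0, 0.0, 0.0, 0.0, 0.0, 0.45, 0.0, 0.0, 0.0, 0.0, 0.0, 0.45, 0.0, 0.0, 0.0, 0.0, 0.0, 0.45, 0.0, 0.0, 0.0, 0.0, 0.0, 0.45, 0.0, 0.0, 0.0]
```

Emit:
play_rows --rows '[0, 0, 0.45, 0, 0, 0, 0, 0, 0.45, 0, 0, 0, 0, 0, 0.45, 0, 0, 0, 0, 0, 0.45, 0, 0, 0, 0, 0, 0.45, 0, 0, 0]'

```text
clock: 19.05
tcp_pos: [0.5566, -0.0833, 0.1132]
orientation: [[-0.007, 0.908, 0.42], [1.0, 0.008, 0.001], [-0.003, 0.42, -0.908]]
wrist_force: [-0.1, 1.1, 0.4]
gripper_width: 0.0216
finger_force: 0.0
```

Emit:
play_rows --rows '[0, 0, 0.4, 0, 0, 0, 0, 0, 0.3, 0, 0, 0, 0, 0, 0.2, 0, 0, 0, 0, 0, 0, 0, 0, 0]'

```text
clock: 19.55
tcp_pos: [0.5658, -0.0832, 0.0934]
orientation: [[-0.007, 0.908, 0.42], [1.0, 0.008, 0.001], [-0.002, 0.42, -0.908]]
wrist_force: [0.0, 0.2, 0.6]
gripper_width: 0.0217
finger_force: 0.0
```

Emit:
play_rows --rows '[0, 0, 0, 0, 0, 0, 0, 0, 0, 0, 0, 0, 0, 0, 0, 0, 0, 0]' --claw 0 --grip_force 10

```text
clock: 19.92
tcp_pos: [0.5659, -0.0833, 0.0939]
orientation: [[-0.007, 0.907, 0.42], [1.0, 0.008, 0.0], [-0.003, 0.42, -0.907]]
wrist_force: [-1.5, -0.4, 2.4]
gripper_width: 0.0097
finger_force: 10.0
```

Run:
```python
from h import *
from cell import arm
s=arm.read_state();print(inbox(s["tcp_pos"]),s["gripper_width"],np.array(axes(P))@s["wrist_force"])
```

```text
[-0.00309924  0.00174195  0.01130694] 0.009676968792799867 [-0.34708198 -0.34840001  2.76732695]
```

Emit:
play_rows --rows '[0, 0, -0.2, 0, 0, 0, 0, 0, -0.4, 0, 0, 0, 0, 0, -0.6, 0, 0, 0, 0, 0, -0.8, 0, 0, 0, 0, 0, -1, 0, 0, 0, 0, 0, -1, 0, 0, 0, 0, 0, -0.6, 0, 0, 0, 0, 0, 0, 0, 0, 0]' --grip_force 15

```text
clock: 20.92
tcp_pos: [0.5174, -0.0836, 0.1997]
orientation: [[-0.007, 0.907, 0.422], [1.0, 0.008, -0.001], [-0.004, 0.422, -0.907]]
wrist_force: [0.5, -0.4, -0.2]
gripper_width: 0.0093
finger_force: 15.0
```

Run:
```python
from h import *
from cell import arm
s=arm.read_state();x=s["tcp_pos"];R=s["orientation"];print(inbox(x),s["gripper_width"],s["ft_torque"],s["q"].round(0))
# notebook refined from w1 & scene corner measurements
nbw=np.array([[.4138,-.3439],[.4329,-.2592],[.5743,-.2987],[.548,-.3989]]);nbs=np.array([[.413,-.371],[.434,-.267],[.570,-.303],[.547,-.403]])
print(nbw.mean(0),nbs.mean(0))
d=arm.snapshot("scene");im=d["pixels"].astype(int);b=arm.snapshot("side")["pixels"].astype(int)
for c,I,z in(("scene",im,.011),("side",b,.011)):
    r,g,bl=I[...,0],I[...,1],I[...,2]
    m=((bl-r>12)&(bl>g+8)).astype(np.uint8)
    n,l,st,ce=cv2.connectedComponentsWithStats(m)
    u,v=proj(c,[.49,-.336,.011])
    k=min((i for i in range(1,n) if st[i,4]>60),key=lambda i:np.hypot(*(ce[i]-[u,v])))
    ys,xs=np.where(l==k)
    W=np.array([onz(c,(a+0.,bb+0.),z)[:2] for a,bb in zip(xs,ys)]).astype(np.float32)
    q=cv2.minAreaRect(W*1000);print(c,st[k],q)
```

```text
[-0.00240982  0.00180188  0.12763291] 0.009286912868290349 [-0.13054426  0.27636781  0.01944292] [-22.  13. 113.  17.  32. -35.]
[ 0.49225  -0.325175] [ 0.491 -0.336]
scene [ 331  258   67   58 1967] ((489.59136962890625, -335.1293640136719), (101.0826187133789, 147.14288330078125), 75.99429321289062)
side [284 155  35  18 361] ((486.2991027832031, -337.2510070800781), (93.74749755859375, 142.38169860839844), 74.8843994140625)
```

Run:
```python
from h import *
t=np.deg2rad(166);Rn=np.column_stack([[np.cos(t),np.sin(t),0],[np.sin(t),-np.cos(t),0],[0,0,-1.]])
a=[.490,-.333,.15]
plan(a,Rn)
```

```text
[-0.91, -0.17, 0.12, 0.22, 0.17, -0.79, -0.88, -0.27, 0.1, 0.22, 0.17, -0.79, -0.85, -0.37, 0.09, 0.22, 0.17, -0.79, -0.8, -0.47, 0.08, 0.22, 0.17, -0.79, -0.74, -0.55, 0.08, 0.22, 0.17, -0.79, -0.67, -0.64, 0.08, 0.22, 0.17, -0.79, -0.6, -0.71, 0.09, 0.22, 0.17, -0.79, -0.51, -0.77, 0.1, 0.22, 0.17, -0.79, -0.42, -0.82, 0.11, 0.22, 0.17, -0.79, -0.32, -0.86, 0.13, 0.22, 0.17, -0.79]
[-0.22, -0.89, 0.15, 0.22, 0.17, -0.79]
```

Emit:
play_rows --rows '[-0.91, -0.17, 0, 0.22, 0.17, -0.79, -0.88, -0.27, 0, 0.22, 0.17, -0.79, -0.85, -0.37, 0, 0.22, 0.17, -0.79, -0.8, -0.47, 0.05, 0.22, 0.17, -0.79, -0.74, -0.55, 0.08, 0.22, 0.17, -0.79, -0.67, -0.64, 0.08, 0.22, 0.17, -0.79, -0.6, -0.7, 0.1, 0.22, 0.17, -0.79, -0.5, -0.77, 0.1, 0.22, 0.17, -0.79, -0.42, -0.82, 0.1, 0.22, 0.17, -0.79, -0.32, -0.86, 0.1, 0.22, 0.17, -0.79]'

```text
clock: 22.28
tcp_pos: [0.4896, -0.3108, 0.1618]
orientation: [[-0.938, 0.346, 0.039], [0.347, 0.938, 0.02], [-0.03, 0.032, -0.999]]
wrist_force: [0.1, -0.7, 0.3]
gripper_width: 0.0097
finger_force: 15.0
```

Emit:
play_rows --rows '[-0.22, -0.89, 0.15, 0.22, 0.17, -0.79, 0, 0, 0, 0, 0, 0]'

```text
clock: 22.52
tcp_pos: [0.4874, -0.3333, 0.1573]
orientation: [[-0.971, 0.237, 0.006], [0.237, 0.971, -0.004], [-0.007, -0.002, -1.0]]
wrist_force: [0.4, 0.5, -0.5]
gripper_width: 0.0096
finger_force: 15.0
```

Run:
```python
from h import *
from cell import arm
s=arm.read_state();x=s["tcp_pos"];R=s["orientation"];print(x,s["gripper_width"],s["ft_torque"],s["q"].round(0))
t=np.deg2rad(166);Rn=np.column_stack([[np.cos(t),np.sin(t),0],[np.sin(t),-np.cos(t),0],[0,0,-1.]])
plan([.490,-.333,.03],Rn,vmax=.018)
# dark pen in scene & wrist images near the TCP
for n in("scene","side"):
    I=arm.snapshot(n)["pixels"];cv2.imwrite(f"pics/p_{n}.png",I[:,:,::-1])
    print(n,[proj(n,x+np.array([0,0,.007])+k*R[:,0]).round(0).tolist() for k in(-.0725,0,.0725)])
```

```text
[ 0.48743073 -0.33331689  0.15733833] 0.009593633185386117 [-0.00810686 -0.05049751 -0.05325201] [ -40.   29.   86.    0.   64. -117.]
[-0.01, 0.01, 0.64, 0.0, 0.01, 0.0, -0.01, 0.01, 0.64, 0.0, 0.01, 0.0, -0.01, 0.01, 0.64, 0.0, 0.01, 0.0, -0.01, 0.01, 0.64, 0.0, 0.01, 0.0, -0.01, 0.01, 0.64, 0.0, 0.01, 0.0, -0.01, 0.01, 0.64, 0.0, 0.01, 0.0, -0.01, 0.0, 0.64, 0.0, 0.01, 0.0, -0.01, 0.0, 0.64, 0.0, 0.01, 0.0]
scene [[395.0, 233.0], [376.0, 249.0], [354.0, 266.0]]
side [[284.0, 128.0], [300.0, 132.0], [316.0, 136.0]]
```

Emit:
play_rows --rows '[-0.01, 0.01, 0.64, 0, 0.01, 0, -0.01, 0.01, 0.64, 0, 0.01, 0, -0.01, 0.01, 0.64, 0, 0.01, 0, -0.01, 0.01, 0.64, 0, 0.01, 0, -0.01, 0.01, 0.64, 0, 0.01, 0, -0.01, 0.01, 0.64, 0, 0.01, 0, -0.01, 0, 0.6, 0, 0.01, 0, -0.01, 0, 0.5, 0, 0.01, 0]'

```text
clock: 23.62
tcp_pos: [0.4899, -0.3322, 0.0342]
orientation: [[-0.972, 0.237, -0.005], [0.237, 0.972, -0.001], [0.004, -0.002, -1.0]]
wrist_force: [-0.0, -0.6, 0.2]
gripper_width: 0.0092
finger_force: 15.0
```

Run:
```python
from h import *
from cell import arm
s=arm.read_state();x=s["tcp_pos"];R=s["orientation"];print(x)
I=cv2.cvtColor(cv2.imread("pics/p_scene.png"),cv2.COLOR_BGR2GRAY).astype(np.float32)
X0=np.array([0.4874,-.3333,.1573+.007]);ax=np.array([-.971,.237,-.007]);
V=[-.025,-.02,-.015,-.01,-.005,0,.005,.01,.015,.02,.025]
for k in np.arange(-.09,.091,.01):
    print(f"{k:+.2f}",[int(cv2.getRectSubPix(I,(1,1),tuple(map(float,proj("scene",X0+k*ax+np.array([0,0,v])))))[0,0]) for v in V])
```

```text
[ 0.48990388 -0.33223999  0.0341578 ]
-0.09 [51, 54, 67, 60, 52, 43, 42, 43, 43, 44, 45]
-0.08 [51, 40, 45, 53, 62, 68, 55, 47, 42, 42, 42]
-0.07 [118, 87, 56, 39, 41, 52, 56, 68, 57, 51, 45]
-0.06 [79, 74, 47, 48, 67, 44, 39, 48, 55, 64, 63]
-0.05 [59, 73, 76, 55, 50, 41, 64, 63, 40, 44, 54]
-0.04 [45, 44, 52, 55, 57, 70, 62, 43, 55, 65, 40]
-0.03 [45, 45, 44, 40, 48, 53, 51, 48, 46, 45, 47]
-0.02 [49, 50, 50, 51, 51, 44, 40, 40, 41, 46, 46]
-0.01 [55, 55, 56, 55, 55, 55, 56, 52, 42, 40, 41]
-0.00 [53, 47, 48, 48, 47, 48, 47, 48, 47, 46, 39]
+0.01 [96, 95, 58, 40, 41, 41, 40, 38, 37, 38, 37]
+0.02 [44, 42, 54, 48, 41, 41, 41, 41, 39, 38, 38]
+0.03 [46, 44, 42, 40, 41, 41, 43, 75, 57, 44, 45]
+0.04 [46, 45, 43, 42, 42, 42, 45, 71, 120, 160, 140]
+0.05 [46, 46, 45, 43, 43, 44, 44, 54, 85, 145, 165]
+0.06 [48, 47, 47, 46, 46, 45, 51, 62, 87, 101, 122]
+0.07 [48, 48, 46, 46, 50, 88, 89, 87, 100, 105, 106]
+0.08 [50, 49, 48, 47, 46, 48, 74, 98, 106, 107, 107]
+0.09 [51, 50, 49, 48, 47, 58, 75, 87, 103, 106, 107]
```

Emit:
play_rows --rows '[0, 0, 0.3, 0, -0.01, 0, 0, 0, 0.25, 0, -0.01, 0, 0, 0, 0.15, 0, 0, 0, 0, 0, 0, 0, 0, 0]'

```text
clock: 24.12
tcp_pos: [0.4899, -0.3323, 0.0177]
orientation: [[-0.972, 0.237, -0.002], [0.237, 0.972, -0.002], [0.001, -0.003, -1.0]]
wrist_force: [-0.5, 0.1, 0.1]
gripper_width: 0.0094
finger_force: 15.0
```

Emit:
play_rows --rows '[0, 0, 0.08, 0, 0, 0, 0, 0, 0.04, 0, 0, 0, 0, 0, 0, 0, 0, 0]'

```text
clock: 24.5
tcp_pos: [0.4899, -0.3323, 0.0147]
orientation: [[-0.972, 0.237, -0.001], [0.237, 0.972, -0.002], [0.001, -0.003, -1.0]]
wrist_force: [-0.7, -0.1, -0.0]
gripper_width: 0.0095
finger_force: 15.0
```

Emit:
play_rows --rows '[0, 0, 0.06, 0, 0, 0, 0, 0, 0.02, 0, 0, 0, 0, 0, 0, 0, 0, 0]'

```text
clock: 24.88
tcp_pos: [0.4899, -0.3323, 0.0126]
orientation: [[-0.972, 0.237, -0.002], [0.237, 0.972, -0.002], [0.001, -0.003, -1.0]]
wrist_force: [-0.1, -0.7, 0.6]
gripper_width: 0.0091
finger_force: 15.0
```

Emit:
play_rows --rows '[0, 0, 0, 0, 0, 0, 0, 0, 0, 0, 0, 0, 0, 0, 0, 0, 0, 0]' --claw 0.28

```text
clock: 25.25
tcp_pos: [0.4899, -0.3323, 0.0127]
orientation: [[-0.972, 0.237, -0.001], [0.237, 0.972, -0.002], [0.001, -0.003, -1.0]]
wrist_force: [-0.6, -0.1, -0.8]
gripper_width: 0.0254
finger_force: 0.0
```

Emit:
play_rows --rows '[0, 0, -0.3, 0, 0, 0, 0, 0, -0.8, 0, 0, 0, 0, 0, -1, 0, 0, 0, 0, 0, -1, 0, 0, 0, 0, 0, -1, 0, 0, 0, 0, 0, -1, 0, 0, 0, 0, 0, -1, 0, 0, 0, 0.9, 0, 0, 0, 0, 0, 0.9, 0, 0, 0, 0, 0, 0.9, 0, 0, 0, 0, 0]'

```text
clock: 26.5
tcp_pos: [0.4239, -0.3158, 0.1658]
orientation: [[-0.972, 0.237, -0.001], [0.237, 0.972, -0.003], [0.0, -0.003, -1.0]]
wrist_force: [-0.6, 0.3, 0.8]
gripper_width: 0.0257
finger_force: 0.0
```

Run:
```python
from h import *
from cell import arm
s=arm.read_state();d=arm.snapshot("wrist");x=s["tcp_pos"];R=s["orientation"]
I=d["pixels"];cv2.imwrite("pics/fin_w.png",I[:,:,::-1]);cv2.imwrite("pics/fin_s.png",arm.snapshot("scene")["pixels"][:,:,::-1])
# rectify wrist image onto plane z=.015 about notebook, axes along notebook
t=np.deg2rad(-14);e1=np.array([np.cos(t),np.sin(t),0]);e2=np.array([-np.sin(t),np.cos(t),0]);c=np.array([.49,-.332,.013])
g1=np.arange(-.09,.091,.01);g2=np.arange(-.065,.066,.005)
print(x)
for a in g1:
    print(f"{a:+.2f}",[int(I[tuple(np.clip(wproj(x,R,c+a*e1+b*e2)[::-1].round().astype(int),0,[383,511]))].max()) for b in g2])
print(wproj(x,R,c),wproj(x,R,c+.07*e1),wproj(x,R,c-.07*e1))
```

```text
[ 0.42387786 -0.31575581  0.16581108]
-0.09 [182, 181, 182, 181, 181, 182, 181, 182, 182, 182, 182, 181, 181, 182, 181, 181, 181, 181, 182, 181, 182, 178, 110, 110, 111, 111, 112]
-0.08 [182, 181, 182, 181, 181, 182, 182, 182, 181, 182, 181, 181, 181, 182, 182, 182, 182, 182, 181, 182, 154, 110, 111, 111, 110, 111, 112]
-0.07 [182, 182, 181, 67, 66, 72, 74, 75, 72, 73, 73, 74, 72, 101, 75, 73, 74, 75, 78, 77, 42, 43, 40, 42, 110, 110, 111]
-0.06 [181, 181, 146, 62, 66, 73, 76, 75, 75, 75, 76, 76, 74, 26, 76, 77, 77, 77, 50, 48, 49, 48, 42, 38, 113, 110, 110]
-0.05 [181, 182, 150, 59, 67, 75, 76, 77, 77, 77, 77, 77, 44, 20, 75, 77, 75, 50, 48, 49, 48, 48, 38, 34, 97, 112, 111]
-0.04 [182, 182, 141, 61, 65, 77, 76, 76, 76, 77, 77, 75, 45, 21, 73, 63, 46, 46, 47, 47, 49, 49, 41, 29, 91, 111, 111]
-0.03 [182, 182, 135, 62, 68, 75, 71, 74, 77, 76, 77, 77, 44, 17, 44, 46, 47, 47, 49, 49, 49, 48, 42, 36, 102, 111, 110]
-0.02 [181, 182, 124, 59, 55, 51, 48, 18, 35, 79, 78, 79, 41, 11, 47, 48, 49, 47, 33, 16, 50, 51, 49, 44, 113, 111, 111]
-0.01 [181, 182, 114, 50, 51, 51, 38, 18, 29, 78, 78,
[... 615 characters left out ...]
 25, 29, 28, 28, 26, 46, 75]
+0.05 [74, 63, 64, 64, 63, 63, 63, 63, 65, 62, 63, 61, 62, 63, 63, 64, 63, 64, 63, 65, 63, 63, 62, 64, 46, 36, 46]
+0.06 [78, 85, 85, 85, 84, 86, 86, 86, 85, 86, 87, 86, 86, 86, 86, 87, 86, 87, 87, 87, 87, 87, 87, 87, 84, 49, 42]
+0.07 [72, 69, 72, 71, 69, 71, 70, 70, 69, 71, 69, 70, 70, 70, 70, 69, 70, 70, 70, 70, 70, 70, 72, 70, 66, 41, 41]
+0.08 [63, 41, 43, 43, 41, 41, 37, 47, 85, 85, 85, 85, 86, 84, 85, 85, 85, 85, 86, 80, 30, 37, 36, 39, 38, 28, 46]
+0.09 [77, 19, 40, 41, 40, 36, 19, 108, 110, 111, 111, 111, 112, 110, 111, 111, 111, 111, 110, 130, 17, 22, 26, 30, 31, 25, 49]
[258.53207608 232.76508593] [258.2702359  284.21562945] [258.82493301 175.21987466]
```

Emit:
play_rows --rows '[0, 0, -0.5, 0, 0, 0, 0, 0, 0, 0, 0, 0, 0, 0, 0, 0, 0, 0]'

```text
clock: 26.98
tcp_pos: [0.4251, -0.3161, 0.1779]
orientation: [[-0.972, 0.237, -0.001], [0.237, 0.972, -0.003], [0.0, -0.003, -1.0]]
wrist_force: [0.3, -0.1, -0.2]
gripper_width: 0.0254
finger_force: 0.0
```

```bash
python3 -c "
from cell import arm
print(arm.finish_job())"
```

```text
the job is handed in; nothing more can be done
None
```

The job is handed in at about 27 s: the lid was drawn out without forcing and lies flat on the bare desk, thumb pocket up. The black pen lies along the middle of the blue notebook, which I checked from wrist-camera pixels because I had used all 10 picture views. The hand-in call returned no verdict.

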